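Open the locked air valve and lock it in its running notch

ROBOT

A 6-joint arm with a two-finger parallel gripper is mounted at the origin on a cart in front of the work surface, level with it; the furniture and walls round the work are solid. World frame = base frame: x ahead of the robot, y to its left, z up, the work surface at z = 0. Lengths are in mm, angles in rad, forces in N, time in s.
With the tool pointing down it reaches from about 400 to 925 mm from the base axis. Payload 12.5 kg.
Tool frame: the origin (TCP) lies at the very end of the fingers, on their centre line; the grasp point (between the pads) lies 19 mm behind it; z points along the fingers, y is the line along which they close (so a half turn about z gives the same grasp; the last joint's range is limited). The gripper opens to 95 mm and grips with 3 to 60 N. Pads are 20 mm wide; open, the fingers measure 119 mm over their backs; the gripper's body (75 mm by 180 mm) begins 59 mm behind the grasp point.
Start: joints at [1.084, 0.491, 1.559, -0, 1.092, -0.106], TCP at [232.275, 580.255, 214.661] pointing down, gripper open.
Joint ranges: [-3.1, 3.1], [-0.84, 2.19], [0.05, 2.79], [-1.13, 4.28], [0.06, 2.93], [-2.69, 2.69]. Speed limits (rad/s): [2.22, 2.22, 2.79, 3.14, 3.14, 3.14].

INTERFACE

Orientations are given as [roll, pitch, yaw] about the fixed x, y, z axes, in that order (R = Rz(yaw) Ry(pitch) Rx(roll)).
In Python, from cell import state, imaging, env, spot_in, mark_of gives the robot as it stands. The module is installed in compiled form; this text tells all that it offers.
- The arm moves only by the tool step_arm, never from a script. Its argument "increments" is a list of rows, each an object with "slide": the shift along the tool's x, y, z in m, a list of three; "roll": the turn about the tool's z in rad. A call has 1 to 5 rows; each row is the pose to reach, as a shift and turn from the pose commanded when the call began, along the tool's axes at that moment; what a row does not reach only later rows make up. A row lasts 1/8 s, in which the tool goes at most 62.5 mm and 10.7 degrees, less where a joint would pass 70% of its speed; a pose out of reach is approached as far as the arm can. A call with a gripper value outside its range is refused whole. "fingers" is the opening, from 0 (shut) to 1 (fully open), set as the call begins (left out, the last holds). The fingers move at their own pace and stop on an object; the grip force is fixed at half the most. Time passes only in rows, so rows that repeat a pose let the fingers close. It gives the time, the measured TCP pose, the force, the opening and the grip force at its end, in the units of the state.
- state(): the state, without advancing time (a new reading comes with each control period).
- imaging.read_camera(name): name is "scene" or "top" or "wrist"; returns a dict with "color" (384x512x3 uint8, red, green, blue), "z_map" (384x512 float32, mm along the optical axis (not along the pixel's ray), 0 where there is no reading), "intrinsics" (3x3 intrinsics, pixels), "distortion" ([k1, k2, p1, p2, k3] as OpenCV has them; the pictures are not rectified), "camera_from_world" (4x4, takes a point from world to camera coordinates). Camera axes: x right, y up, looking along -z (the intrinsics and any distortion apply to the point x, -y, -z); pixel columns grow to the right and rows downward; lengths in mm; the calibration is good to about 2 mm. A picture is of the moment at which its call begins.
- env.job_done(): hands the job in; it is judged then, once.
Trained networks look in the newest picture that a camera, given by its name, has taken for a name from the list of things; names that differ only in an ending like _2 or _b are one class to them, and where a whole thing is asked for, a point or a joint stands for the part that bears it (a point fixed in the world has none). Each returns a list of dicts, best first, with "confidence" (0 to 1); they miss things now and then, are a little off and sometimes report something else, mostly with a low value. They report only what shows in the picture. A call takes as long as a camera call.
- spot_in(camera, target): "bbox" ([left, top, right, bottom] in pixels, round what is visible of it).
- mark_of(camera, target): "uv" ([column, row] in pixels: a listed point, or the origin of a listed thing).
The state is a dict: "t": time; "joints": joint angles; "qvel": joint speeds; "tau": joint torques, N m; "eef_pos": TCP position; "tcp_rot": TCP orientation; "ft_force": force on the tool from outside, world axes, zero at the start; "moment": the same for the moment, N m; "opening": opening from 0.0 (shut) to 1.0 (fully open); "grip_force": force on a finger pad.
Only numpy, scipy, OpenCV 4.12 (cv2) and the standard library are available. Lean on these libraries where they do the work, as an engineer would, in place of code of your own. Each camera call takes 0.05 s, during which the arm holds its last target. There are 200 camera calls.

TASK

The air for the hand engraver is locked shut at the small valve on the bench. Pull the valve's knob up out of its lock, turn it clockwise (seen from above) to the running notch in the notched ring, feeling gently for the place where the knob's tooth drops in, and push the knob fully home so that it is locked there. Do not force the tooth down onto the ring, and leave the loose things around it where they are.

Things in the scene. Friction and masses are not known exactly. Their poses are not given: they have to be found in the camera images.
- valve: small fixed air valve, 84 x 70 x 98 mm high: dark steel foot plate, aluminium block with a hose coupling on each side (to 47 mm left and right of the axis, 26 mm up), steel flange 63 mm across, ring and knob on top. Origin on the knob's vertical axis at the worktop; z up, -x is its front, where the knob's tooth points while shut
- lock_ring: fixed crown-like ring on the flange round the foot of the knob, 44 mm inside and 60 mm outside diameter, 9 mm high. Origin on the axis at its rim (top), 68 mm over the worktop; axes as the valve's. Apart from two notches its rim is smooth and level and holds the tooth up. It must never take more than 15 N, from the tooth or anything else
- shut_notch (a point): middle of the ring's shut notch, at the rim, at the front, 26 mm from the axis. The other, the running notch, is cut in the brass part of the ring, which the fitter has set somewhere between 51 and 83 degrees (0.89 to 1.45 rad) clockwise of it. Each notch is about 2 mm wider than the tooth and deeper than the tooth goes
- dial_pull (a joint): how far the knob is pulled up, m: 0 fully home (locked), 0.009 fully out, at a stop. The knob stays wherever it is left; moving it up or down takes about 4 N (plus what the ring gives). The tooth clears the ring's rim from 0.0065 upward; standing on the rim, out of line with a notch, it reads 0.006 to 0.0065
- dial_turn (a joint): angle of the knob, rad, 0 at the shut notch and growing clockwise seen from above; stops at -0.1 and 2.0. Turns only while the tooth is out of the notches, against about 0.04 N m
- knob_grip (a point): centre of the knob's grip, on the axis: upright black bar 44 mm long, 14 mm thick, 28 mm high, a white line on the tooth's half of its top. 84 mm over the worktop when home (bar from 70 to 98 mm), rises with the knob. x axis along the bar, -x toward the tooth, y across it, z up. Under the bar a round skirt 41 mm across, its top 68 mm up when home
- knob_tooth (a point): lowest point of the knob's lock tooth: a steel finger 5 mm thick with slightly rounded lower edges that stands out from the skirt in the direction of the bar, to 32 mm from the axis. This point is 26 mm from the axis and 22.5 mm below knob_grip. Once it is a millimetre down in a notch and the knob is free to turn, pressing the knob centres it
- loupe: bystander: black cone-shaped eye loupe, 37 mm across, 32 mm high, loose on the worktop; origin under its centre
- blade_case: bystander: flat blue-grey plastic case, 38 x 50 x 11 mm, loose; origin under its centre
- yellow_graver: bystander: small graver with a ball handle, 32 x 72 x 32 mm, loose, lying; origin under its centre

How it is judged:
By the outcome, as a careful person would: the job done as asked, in the order asked, and still so for the second after the job is handed in, with the robot touching nothing.
It also fails if it takes over 64 s, if anything falls off the work surface, if the arm or the gripper's body presses on something with over 40 N, if the wrist force passes 120 N, or if a joint passes its speed limit or range.

## Working session

There is one attempt and no reset: what is moved stays moved. The work goes in short steps, Python scripts to look and compute and a tool call to move; the robot and the scene stay as the last step left them, time stands still between calls to the robot, and variables do not carry over. Pictures are saved under pics/ and viewed, at most 10 in all, crops included, and the job is handed in when it is done.

Besides the shell and the picture viewer there is one more tool, called after "Emit:" as name(argument=value, ...), one argument or row to a line, values as JSON. step_arm: Moves the arm, as the interface text tells. Its arguments: {"type":"object","properties":{"increments":{"type":"array"},"fingers":{"type":"number"}},"required":["increments"]}

```bash
mkdir -p pics; cat > h.py <<'E'
import numpy as np, cv2
from cell import state, imaging, env, spot_in, mark_of
def ray(c,uv):
    K=np.array(c["intrinsics"],float);d=np.array(c["distortion"],float)
    p=cv2.undistortPoints(np.array([[uv]],float),K,d)[0,0]
    T=np.array(c["camera_from_world"]);R=T[:3,:3];t=T[:3,3]
    return -R.T@t, R.T@np.array([p[0],-p[1],-1.0])
def at_z(c,uv,z):
    o,r=ray(c,uv); return o+r*(z-o[2])/r[2]
def at_d(c,uv):
    o,r=ray(c,uv); d=c["z_map"][int(round(uv[1])),int(round(uv[0]))]; return o+r*d
def save(c,n,box=None,s=1):
    im=c["color"][:,:,::-1]
    if box: l,t,r,b=box; im=im[t:b,l:r]
    cv2.imwrite("pics/"+n,cv2.resize(im,None,fx=s,fy=s,interpolation=cv2.INTER_CUBIC))
E
python3 - <<'E'
from h import *
np.set_printoptions(precision=1,suppress=True)
print(state())
ims=[]
for n in ["scene","top","wrist"]:
    c=imaging.read_camera(n); ims.append(c["color"][:,:,::-1])
    for t in ["valve","knob_grip","knob_tooth","shut_notch","loupe","blade_case","yellow_graver"]:
        for m in mark_of(n,t)[:1]:
            z={"knob_grip":84,"knob_tooth":61.5,"shut_notch":68}.get(t,0)
            print(n,t,np.array(m["uv"]),round(m["confidence"],2),at_z(c,m["uv"],z),at_d(c,m["uv"]))
im=np.vstack([np.hstack(ims[:2]),np.hstack([ims[2],ims[2]*0])])
cv2.imwrite("pics/a.png",cv2.resize(im,(800,600),interpolation=cv2.INTER_AREA))
E
```

```text
{'t': 0.0, 'joints': array([ 1.1,  0.5,  1.6, -0. ,  1.1, -0.1]), 'qvel': array([ 0., -0., -0., -0., -0., -0.]), 'tau': array([  0. , -61.3, -25.8,   0.1,   0. ,  -0. ]), 'eef_pos': array([232.1, 580. , 214.1]), 'tcp_rot': array([-3.1, -0. ,  2.8]), 'ft_force': array([ 0.3, -0.8, -0.5]), 'moment': array([0. , 0.1, 0. ]), 'grip_force': 0.0, 'opening': 0.9999950202988904}
scene knob_grip [229.2 203.5] 0.75 [ 543.2 -230.5   84. ] [ 537.4 -238.9   92.8]
scene knob_tooth [217.7 220.5] 0.94 [ 514.1 -234.6   61.5] [ 511.2 -239.3   66.6]
scene shut_notch [216.7 219.4] 0.67 [ 510.6 -237.1   68. ] [ 510.1 -238.    68.9]
scene loupe [270.8 206.3] 0.62 [ 661.5 -208.9    0. ] [ 649.2 -223.    16.3]
scene blade_case [298.6 231.2] 0.92 [ 658.  -298.6    0. ] [ 648.9 -307.5   12.2]
scene yellow_graver [270.3 271.3] 0.62 [ 549.1 -344.8    0. ] [ 547.7 -346.4    2.3]
top valve [259.4 236.2] 0.84 [ 537.3 -239.4    0. ] [ 525.3 -238.7   99.8]
top knob_grip [258.1 232.8] 0.64 [ 533.7 -236.    84. ] [ 531.8 -236.    98.4]
top knob_tooth [255.4 243.2] 0.65 [ 515.6 -231.8   61.5] [ 514.9 -231.8   68.1]
top shut_notch [256.9 241.9] 0.54 [ 517.6 -234.6   68. ] [ 516.9 -234.6   74.7]
top loupe [251.6 180. ] 0.51 [ 659.7 -216.5    0. ] [ 652.  -217.1   30.1]
top blade_case [292.9 183.9] 0.81 [ 655.5 -307.4    0. ] [ 651.9 -306.2   14.1]
top yellow_graver [312.7 228.5] 0.57 [ 559.2 -352.8    0. ] [ 557.7 -351.4   10.2]
```

View pics/a.png

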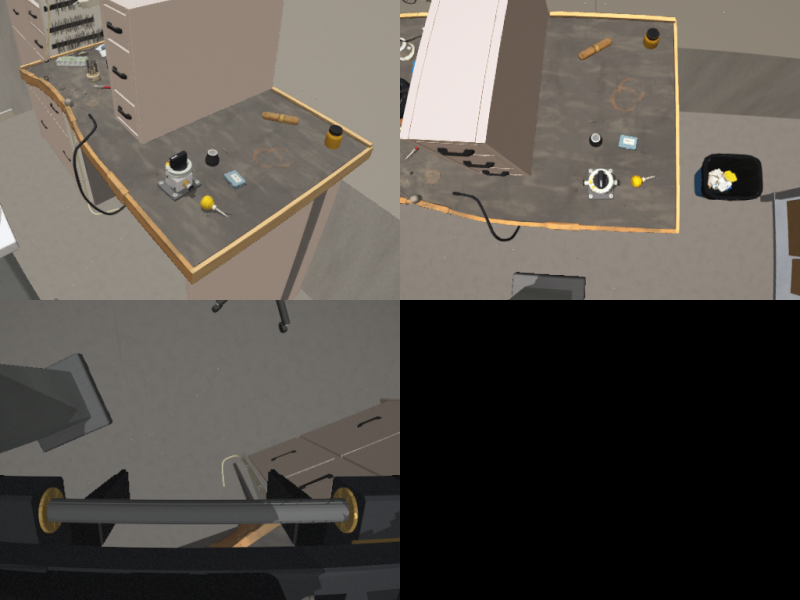

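The valve is near (537, −237), with the loupe, case and graver beyond or beside it and a tall cabinet on the left. Next I'll check the cabinet's clearance for the swing and take a closer view of the valve.

```bash
python3 - <<'E'
from h import *
np.set_printoptions(precision=1,suppress=True)
P={}
for n in ["scene","top"]:
    c=imaging.read_camera(n); P[n]=c
    K=c["intrinsics"]; v,u=np.mgrid[0:384,0:512]
    p=cv2.undistortPoints(np.stack([u,v],-1).reshape(-1,1,2).astype(float),np.array(K),np.array(c["distortion"]))[:,0]
    z=c["z_map"].reshape(-1); T=np.array(c["camera_from_world"])
    X=np.c_[p[:,0]*z,-p[:,1]*z,-z]; W=(X-T[:3,3])@T[:3,:3]; W=W[z>0]
    print(n,"cam at",-T[:3,:3].T@T[:3,3])
    r=np.hypot(W[:,0],W[:,1]); a=np.degrees(np.arctan2(W[:,1],W[:,0]))
    for lo in range(-50,80,10):
        m=(a>=lo)&(a<lo+10)&(W[:,2]>40)&(r>200)
        if m.any():
            i=np.argsort(r[m])[:1]; print(lo,m.sum(),r[m].min(),"zmax",W[m,2].max(), W[m][i])
    m=(abs(W[:,0]-537)<60)&(abs(W[:,1]+237)<60)
    k=m&(W[:,2]>88)&(W[:,2]<108)
    Q=W[k][:,:2]; print("knob top n",k.sum(),Q.mean(0),W[k][:,2].mean()); 
    e,V=np.linalg.eigh(np.cov(Q.T)); print(V[:,1],np.degrees(np.arctan2(V[1,1],V[0,1])),np.sqrt(e))
a=P["top"]["color"][205:265,225:295]; b=P["scene"]["color"][180:260,185:275]
o=np.hstack([cv2.resize(a,(400,343),interpolation=3),cv2.resize(b,(386,343),interpolation=3)])
cv2.imwrite("pics/b.png",o[:,:,::-1])
E
```

```text
scene cam at [ 175.9 -766.9  644.7]
-30 5795 555.3346806182446 zmax 420.80723963085643 [[ 510.9 -217.6   59.3]]
-20 12176 1024.9656424973844 zmax 420.0613703767794 [[ 963.4 -349.9   40.6]]
-10 32486 546.8121259641258 zmax 385.2284653126767 [[546.2 -25.5 366.7]]
0 3190 535.8586731985749 zmax 385.29915946883983 [[535.5  19.1 316.7]]
10 644 554.8022922507996 zmax 371.90650785985486 [[546.   98.4 347.1]]
20 53 725.226551585462 zmax 297.4991931222536 [[628.1 362.6 276.6]]
30 376 708.4009653502166 zmax 298.5857081489666 [[588.3 394.7  53.3]]
40 3124 860.9013028143257 zmax 249.77065281604067 [[553.5 659.4 146.8]]
50 1594 844.963691268119 zmax 249.88804749120072 [[520.8 665.4  40.6]]
60 674 1076.5115521102648 zmax 195.48788720708794 [[537.2 932.9 155.3]]
knob top n 217 [ 536.7 -235.1] 96.24453347538956
[-1. -0.] -177.83008386846305 [ 4. 13.]
top cam at [ 429.1 -233.3  900.8]
-40 2047 1242.8197688992514 zmax 156.00748520220364 [[1076.1 -621.8   66.5]]
-30 2536 555.727633636239 zmax 117.98316518661774 [[ 509.7 -221.4   59.7]]
-20 896 1027.6420503501533 zmax 86.92161238479827 [[ 966.1 -350.3   55.5]]
-10 17658 548.7451609264324 zmax 385.5830128598859 [[548.1 -25.8 310.1]]
0 15328 537.8998036240864 zmax 385.39305438255263 [[537.6  18.9  67.4]]
10 1241 557.5950511282642 zmax 384.83997559963274 [[548.3 101.3 332.1]]
20 434 805.3390207293164 zmax 115.15637304828772 [[744.9 306.1 109.4]]
knob top n 185 [ 538.3 -232.7] 97.1498958727973
[-1.  -0.1] -176.4636000561207 [ 4.3 12.9]
```

View pics/b.png

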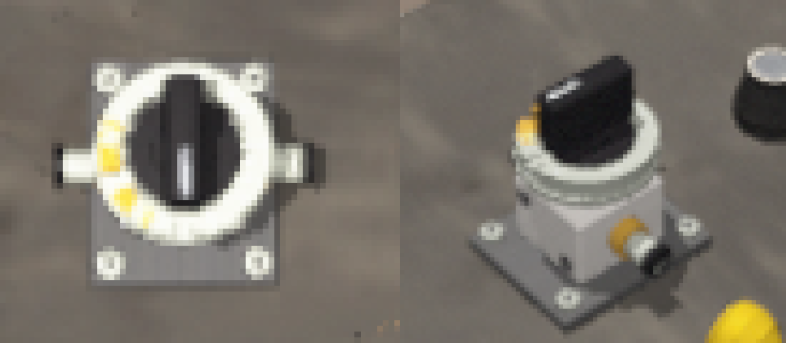

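The top crop (left) shows the knob with its white line pointing at the front (world −x). Brass blobs sit at the ring's left, about 30–110° clockwise of the line, and the scene crop agrees. The cabinet front is at x≈537, so I'll swing round at x≈400.

```bash
cat >> h.py <<'E'
def slide(target,yaw=None,start=None,psi=None):
    s=state(); p=np.array(s["eef_pos"] if start is None else start); 
    psi=s["tcp_rot"][2] if psi is None else psi
    d=np.array(target)-p
    sl=[d[0]*np.cos(psi)+d[1]*np.sin(psi), d[0]*np.sin(psi)-d[1]*np.cos(psi), -d[2]]
    r=0 if yaw is None else -((yaw-psi+np.pi)%(2*np.pi)-np.pi)
    return np.round(np.array(sl)/1000,4), round(r,4)
E
python3 - <<'E'
from h import *
print(state()["tcp_rot"])
for T in [(395,100,230),(420,-110,230),(450,-237,230)]: print(T,slide(T,3.18,start=(232.275,580.255,214.66)))
E
```

```text
[3.14148743e+00 1.48729436e-05 2.76074384e+00]
(395, 100, 230) (array([-0.3296, -0.3854, -0.0153]), np.float64(-0.4193))
(420, -110, 230) (array([-0.4308, -0.571 , -0.0153]), np.float64(-0.4193))
(450, -237, 230) (array([-0.5059, -0.6778, -0.0153]), np.float64(-0.4193))
```

Emit:
step_arm(
  increments=[
    {"slide": [-0.04,-0.047,-0.015],"roll": 0},
    {"slide": [-0.08,-0.094,-0.015],"roll": 0},
    {"slide": [-0.12,-0.14,-0.015],"roll": 0},
    {"slide": [-0.16,-0.187,-0.015],"roll": 0},
    {"slide": [-0.2,-0.234,-0.015],"roll": 0},
  ],
)

```text
t: 1.92
eef_pos: [331.3, 287.0, 229.9]
tcp_rot: [3.141, 0.001, 2.761]
ft_force: [1.0, -0.2, 0.7]
opening: 1.0
grip_force: 0.0
```

Emit:
step_arm(
  increments=[
    {"slide": [-0.04,-0.047,0],"roll": 0},
    {"slide": [-0.08,-0.094,0],"roll": 0},
    {"slide": [-0.13,-0.151,0],"roll": 0},
    {"slide": [-0.152,-0.2,0],"roll": 0},
    {"slide": [-0.18,-0.25,0],"roll": 0},
  ],
)

```text
t: 2.55
eef_pos: [405.2, -12.4, 229.9]
tcp_rot: [3.141, 0.001, 2.761]
ft_force: [0.8, 0.4, -0.0]
opening: 0.997
grip_force: 0.0
```

Emit:
step_arm(
  increments=[
    {"slide": [-0.03,-0.045,0],"roll": -0.1},
    {"slide": [-0.06,-0.09,0],"roll": -0.2},
    {"slide": [-0.09,-0.138,0],"roll": -0.3},
    {"slide": [-0.12,-0.185,0],"roll": -0.42},
    {"slide": [-0.125,-0.192,0],"roll": -0.42},
  ],
)

```text
t: 3.18
eef_pos: [450.1, -237.9, 229.3]
tcp_rot: [-3.141, 0.0, -3.104]
ft_force: [-0.0, 0.8, 0.2]
opening: 0.999
grip_force: 0.0
```

```bash
python3 - <<'E'
from h import *
np.set_printoptions(precision=1,suppress=True)
c=imaging.read_camera("wrist"); T=np.array(c["camera_from_world"]); print(-T[:3,:3].T@T[:3,3], T[:3,:3], c["intrinsics"],c["distortion"]); print(state()["eef_pos"],state()["tcp_rot"],state()["joints"])
for q in [(537,-236,68),(537,-236,98),(511,-237,68)]:
    X=T[:3,:3]@np.array(q)+T[:3,3]; X=X*[1,-1,-1]
    print(q,cv2.projectPoints(X.reshape(1,1,3),np.zeros(3),np.zeros(3),np.array(c["intrinsics"]),np.array(c["distortion"]))[0].ravel())
for t in ["knob_grip","knob_tooth","shut_notch","valve"]:
    for m in mark_of("wrist",t)[:1]:
        z={"knob_grip":84,"knob_tooth":61.5,"shut_notch":68}.get(t,0)
        print(t,np.array(m["uv"]),round(m["confidence"],2),at_z(c,m["uv"],z))
save(c,"c.png",s=1.5)
E
```

```text
[ 384.8 -240.8  400. ] [[-0.   1.  -0. ]
 [-1.  -0.  -0.2]
 [-0.2 -0.   1. ]] [[338.4   0.  253.3]
 [  0.  338.4 193.3]
 [  0.    0.    1. ]] [-0.1  0.   0.   0.   0. ]
[ 450.  -237.   229.2] [ 3.1 -0.  -3.1] [-0.6  0.3  1.8 -0.   1.  -2.2]
(537, -236, 68) [252.6 260. ]
(537, -236, 98) [252.5 273. ]
(511, -237, 68) [252.5 237. ]
knob_tooth [257. 236.] 0.8 [ 512.1 -232.2   61.5]
shut_notch [257.9 241.2] 0.61 [ 515.4 -231.2   68. ]
valve [254.3 240.3] 0.56 [ 541.1 -233.8    0. ]
```

View pics/c.png

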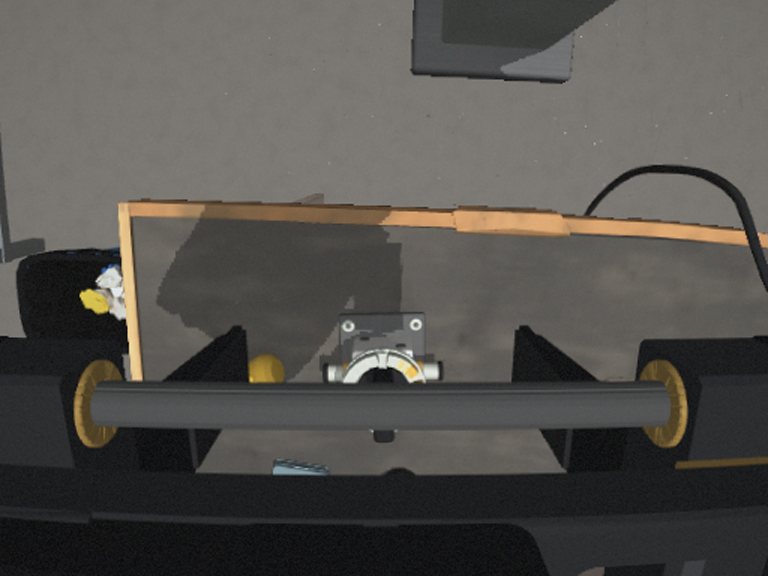

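The wrist camera sits on the base side and the gripper bar hides half of the valve, at about (255,250) full-res. Moving over the valve will bring it into the clear.

Emit:
step_arm(
  increments=[
    {"slide": [-0.04,-0.002,0.03],"roll": 0},
    {"slide": [-0.087,-0.005,0.07],"roll": 0},
    {"slide": [-0.087,-0.005,0.08],"roll": 0},
    {"slide": [-0.087,-0.005,0.08],"roll": 0},
  ],
)

```text
t: 3.92
eef_pos: [536.4, -235.3, 149.3]
tcp_rot: [3.141, -0.001, -3.101]
ft_force: [0.1, 0.0, 0.9]
opening: 1.001
grip_force: 0.0
```

```bash
python3 - <<'E'
from h import *
np.set_printoptions(precision=1,suppress=True)
c=imaging.read_camera("wrist"); T=np.array(c["camera_from_world"]); print(state()["eef_pos"],state()["tcp_rot"][2])
for t in ["knob_grip","knob_tooth","shut_notch","valve"]:
    for m in mark_of("wrist",t)[:1]:
        z={"knob_grip":84,"knob_tooth":61.5,"shut_notch":68}.get(t,0)
        print(t,np.array(m["uv"]),round(m["confidence"],2),at_z(c,m["uv"],z))
# rectify plane z=68, 0.2mm/px, 100mm square about (537,-235); up=+x,left=+y
def warp(z):
    g=np.arange(-50,50,0.2); gy,gx=np.meshgrid(g,g); X=537-gx; Y=-235-gy
    q=np.stack([X,Y,np.full_like(X,z)],-1).reshape(-1,3)@T[:3,:3].T+T[:3,3]; q=q*[1,-1,-1]
    uv=cv2.projectPoints(q,np.zeros(3),np.zeros(3),np.array(c["intrinsics"]),np.array(c["distortion"]))[0].reshape(500,500,2).astype(np.float32)
    return cv2.remap(c["color"],uv[...,0],uv[...,1],cv2.INTER_CUBIC)
w=np.hstack([cv2.resize(warp(68),(400,400)),cv2.resize(warp(98),(400,400))])
cv2.imwrite("pics/d.png",w[:,:,::-1])
E
```

```text
[ 536.5 -235.9  150.3] -3.101757652300104
knob_grip [258.7 214.8] 0.62 [ 543.3 -231.6   84. ]
knob_tooth [256.4 166.8] 0.62 [ 511.6 -234.4   61.5]
shut_notch [260.9 172.6] 0.83 [ 514.9 -230.9   68. ]
valve [252.9 185.2] 0.57 [ 539.3 -236.     0. ]
```

View pics/d.png

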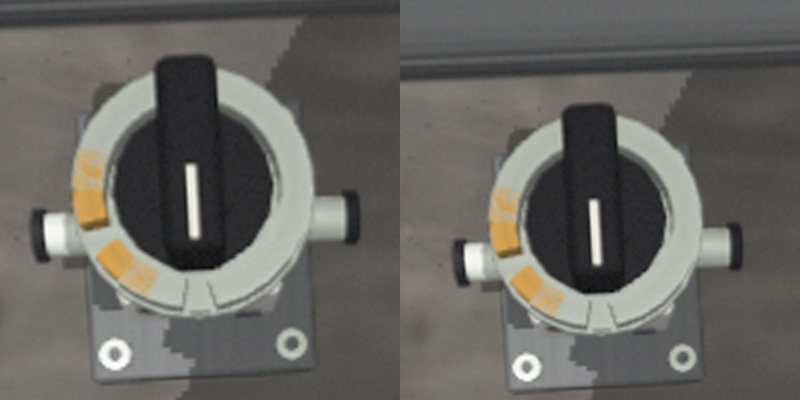

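The picture (z=68 plane, 0.25 mm/px) shows the ring centre at about (193,189), the shut notch at about (199,292), and the running notch in the brass at about (99,238). That puts the running notch roughly 66° clockwise. I'll refine it by unrolling the ring.

```bash
python3 - <<'E'
from h import *
from scipy.optimize import minimize
c=imaging.read_camera("wrist"); T=np.array(c["camera_from_world"])
G=cv2.cvtColor(c["color"],cv2.COLOR_RGB2GRAY).astype(np.float32)
def samp(X,Y,z,im):
    q=np.stack([X,Y,np.full_like(X,z)],-1).reshape(-1,3)@T[:3,:3].T+T[:3,3]; q=q*[1,-1,-1]
    uv=cv2.projectPoints(q,np.zeros(3),np.zeros(3),np.array(c["intrinsics"]),np.array(c["distortion"]))[0].reshape(*X.shape,2).astype(np.float32)
    return cv2.remap(im,uv[...,0],uv[...,1],cv2.INTER_CUBIC)
# phi: clockwise from -x (world). direction at phi: -x rotated cw: (-cos, +sin) 
def pts(x,y,r,ph): return x-r*np.cos(ph), y+r*np.sin(ph)
ph=np.radians(np.r_[95:150:1.,210:330:1.])   # clean outer edge (avoid front & brass)
def cost(p):
    a=samp(*pts(p[0],p[1],29.3,ph),68,G); b=samp(*pts(p[0],p[1],30.7,ph),68,G)
    return -np.clip(a-b,-20,60).mean()
best=min(((cost((x,y)),x,y) for x in np.arange(534,544,.5) for y in np.arange(-239,-229,.5)))
print(best)
x,y=best[1:]
ph=np.radians(np.arange(-20,110,1.)); R,P=np.meshgrid(np.arange(23,29.5,.5),ph)
im=samp(*pts(x,y,R,P),68,c["color"])
U=cv2.resize(im.transpose(1,0,2)[::-1],(780,130),interpolation=cv2.INTER_NEAREST)
cv2.imwrite("pics/e.png",np.ascontiguousarray(U[:,:,::-1]))
E
```

```text
(np.float32(-52.434586), np.float64(540.5), np.float64(-233.0))
```

View pics/e.png

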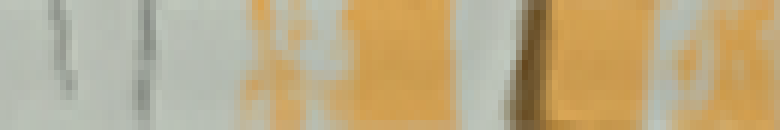

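The shut notch is at −2.75° and the running notch at 63.4°, so the dial target is about 66° (1.154 rad). The valve axis is near (540,−233.5) with a yaw of about 0.05. Next I descend with open fingers to TCP z≈74.

Emit:
step_arm(
  increments=[
    {"slide": [-0.0033,0.0029,0.025],"roll": -0.009},
    {"slide": [-0.0033,0.0029,0.05],"roll": -0.009},
    {"slide": [-0.0033,0.0029,0.07],"roll": -0.009},
    {"slide": [-0.0033,0.0029,0.0757],"roll": -0.009},
    {"slide": [-0.0033,0.0029,0.0757],"roll": -0.009},
  ],
)

```text
t: 4.85
eef_pos: [540.2, -233.7, 74.4]
tcp_rot: [-3.141, 0.0, -3.094]
ft_force: [0.4, 0.1, -0.7]
opening: 0.998
grip_force: 0.0
```

Emit:
step_arm(
  increments=[
    {"slide": [0,0,0],"roll": 0},
    {"slide": [0,0,0],"roll": 0},
    {"slide": [0,0,0],"roll": 0},
    {"slide": [0,0,0],"roll": 0},
    {"slide": [0,0,0],"roll": 0},
  ],
  fingers=0.3,
)

```text
t: 5.48
eef_pos: [540.2, -233.5, 73.9]
tcp_rot: [3.142, 0.0, -3.093]
ft_force: [0.3, 0.2, 0.3]
opening: 0.529
grip_force: 0.0
```

```bash
python3 - <<'E'
from h import *
c=imaging.read_camera("wrist"); 
for i in range(3):
    s=state(); print(s["eef_pos"],s["tcp_rot"],s["ft_force"],s["opening"],s["t"])
save(c,"f.png",(150,130,362,290),3.5)
E
```

```text
[ 540.1740425  -233.52578232   73.90536102] [ 3.14150873e+00  5.67995462e-06 -3.09328641e+00] [ 0.00104706  0.32822408 -0.08024975] 0.4911502010670262 5.525
[ 540.1740425  -233.52578232   73.90536102] [ 3.14150873e+00  5.67995462e-06 -3.09328641e+00] [ 0.00104706  0.32822408 -0.08024975] 0.4911502010670262 5.525
[ 540.1740425  -233.52578232   73.90536102] [ 3.14150873e+00  5.67995462e-06 -3.09328641e+00] [ 0.00104706  0.32822408 -0.08024975] 0.4911502010670262 5.525
```

View pics/f.png

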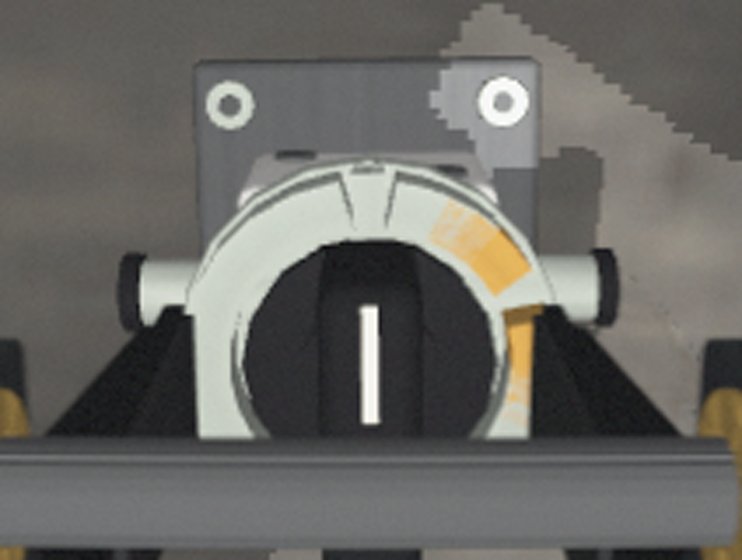

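The fingers straddle the knob symmetrically: the finger edges are at columns 190 and 550 and the white line at 369 in the crop. Closing now.

Emit:
step_arm(
  increments=[
    {"slide": [0,0,0],"roll": 0},
    {"slide": [0,0,0],"roll": 0},
    {"slide": [0,0,0],"roll": 0},
    {"slide": [0,0,0],"roll": 0},
    {"slide": [0,0,0],"roll": 0},
  ],
  fingers=0,
)

```text
t: 6.15
eef_pos: [540.1, -232.5, 73.8]
tcp_rot: [3.14, -0.0, -3.093]
ft_force: [0.9, 5.9, 1.0]
opening: 0.147
grip_force: 30.0
```

Emit:
step_arm(
  increments=[
    {"slide": [0,0,0],"roll": 0},
    {"slide": [0,0,0],"roll": 0},
    {"slide": [0,0,0],"roll": 0},
  ],
)

```text
t: 6.52
eef_pos: [540.1, -232.6, 73.9]
tcp_rot: [3.14, -0.0, -3.093]
ft_force: [1.3, 5.9, 1.6]
opening: 0.142
grip_force: 30.0
```

Emit:
step_arm(
  increments=[
    {"slide": [0,0.001,0],"roll": 0},
    {"slide": [0,0.001,-0.003],"roll": 0},
    {"slide": [0,0.001,-0.006],"roll": 0},
    {"slide": [0,0.001,-0.0085],"roll": 0},
    {"slide": [0,0.001,-0.0085],"roll": 0},
  ],
)

```text
t: 7.15
eef_pos: [540.2, -232.5, 82.8]
tcp_rot: [3.142, 0.0, -3.093]
ft_force: [0.6, 3.0, -0.6]
opening: 0.148
grip_force: 30.0
```

```bash
cat >> h.py <<'E'
def cloud(c):
    v,u=np.mgrid[0:384,0:512]
    p=cv2.undistortPoints(np.stack([u,v],-1).reshape(-1,1,2).astype(float),np.array(c["intrinsics"]),np.array(c["distortion"]))[:,0]
    z=c["z_map"].reshape(-1); T=np.array(c["camera_from_world"])
    W=(np.c_[p[:,0]*z,-p[:,1]*z,-z]-T[:3,3])@T[:3,:3]; return W,z>0
E
python3 - <<'E'
from h import *
c=imaging.read_camera("wrist"); W,ok=cloud(c)
r=np.hypot(W[:,0]-540.2,W[:,1]+232.5)
front=ok&(W[:,0]<536)
for n,m in [("rim",(abs(r-26)<2)&(abs(W[:,2]-68)<6)),("bar",(abs(W[:,1]+232.5)<5)&(r<21)&(W[:,2]>80)),("skirt",(abs(W[:,1]+232.5)>9)&(r<19)&(W[:,2]<85))]:
    q=W[front&m]; print(n,len(q),np.median(q,0) if len(q) else "")
s=state();print(s["eef_pos"],s["ft_force"],s["moment"])
save(c,"g.png",(150,130,362,290),3.5)
E
```

```text
rim 759 [ 520.35466781 -238.27404079   68.53811363]
bar 762 [ 527.53941382 -232.48901101  107.37479277]
skirt 415 [ 529.02267355 -241.60649466   77.21163883]
[ 540.14510878 -232.50942684   82.76468043] [1.18988941 1.96827225 1.21718087] [ 0.40174372 -0.07411764  0.03036025]
```

View pics/g.png

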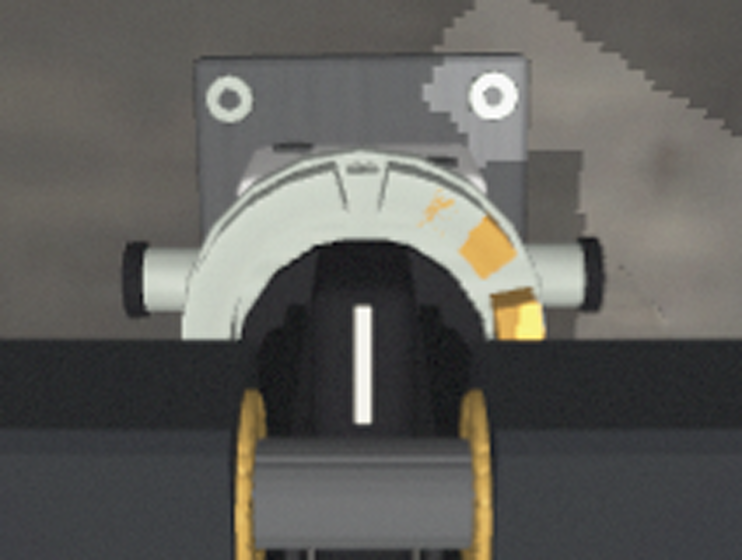

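The knob is pulled about 8.7 mm (skirt top 77.2 against rim 68.5). The view shows the bar held between the fingers and the notch edges in front at (345–385, 190). Now I turn clockwise.

Emit:
step_arm(
  increments=[
    {"slide": [0,0.0003,0],"roll": 0.1},
    {"slide": [0,0.0003,0],"roll": 0.2},
    {"slide": [0,0.0003,0],"roll": 0.3},
    {"slide": [0,0.0003,0],"roll": 0.4},
    {"slide": [0,0.0003,0],"roll": 0.5},
  ],
)

```text
t: 7.82
eef_pos: [540.2, -232.3, 82.8]
tcp_rot: [3.142, 0.0, 2.687]
ft_force: [1.1, 1.7, 0.4]
opening: 0.146
grip_force: 30.0
```

```bash
python3 - <<'E'
from h import *
for i in range(2):
    s=state();print(s["eef_pos"],s["tcp_rot"],s["ft_force"],s["moment"])
E
```

```text
[ 540.18342674 -232.34807015   82.76942231] [3.14157647e+00 4.76558337e-04 2.68653244e+00] [1.08022328 1.74881101 0.37313725] [ 0.30220726 -0.17264975  0.07034312]
[ 540.18342674 -232.34807015   82.76942231] [3.14157647e+00 4.76558337e-04 2.68653244e+00] [1.08022328 1.74881101 0.37313725] [ 0.30220726 -0.17264975  0.07034312]
```

Emit:
step_arm(
  increments=[
    {"slide": [0,0,0],"roll": 0.15},
    {"slide": [0,0,0],"roll": 0.3},
    {"slide": [0,0,0],"roll": 0.45},
    {"slide": [0,0,0],"roll": 0.6},
    {"slide": [0,0,0],"roll": 0.652},
  ],
)

```text
t: 8.45
eef_pos: [540.3, -232.2, 82.8]
tcp_rot: [3.141, 0.0, 2.035]
ft_force: [2.7, 2.5, 0.4]
opening: 0.147
grip_force: 30.0
```

```bash
python3 - <<'E'
from h import *
c=imaging.read_camera("top");d=imaging.read_camera("scene"); w=imaging.read_camera("wrist")
s=state();print(s["eef_pos"],s["tcp_rot"],s["ft_force"],s["moment"])
a=w["color"][90:330,110:430]; b=d["color"][180:245,185:265]
o=np.hstack([cv2.resize(a,(440,330),interpolation=3),cv2.resize(b,(360,330),interpolation=3)])
cv2.imwrite("pics/i.png",o[:,:,::-1])
E
```

```text
[ 540.3327116  -232.23408123   82.74483952] [3.14099894e+00 3.54939610e-04 2.03866804e+00] [1.88746471 3.61354192 1.72998769] [ 0.45727841 -0.32659297 -0.05444117]
```

View pics/i.png

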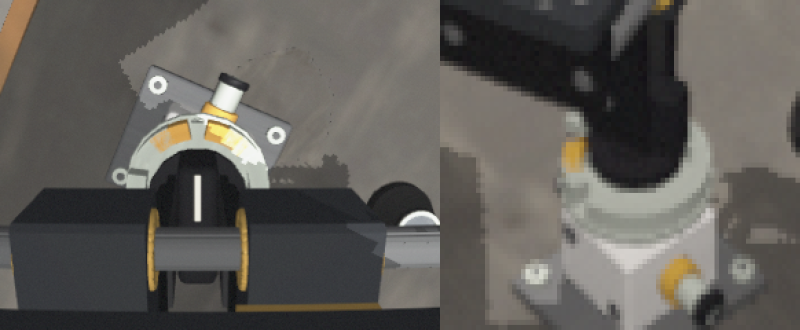

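The wrist view shows the white line (197,195) in line with the brass notch at (197,122). I'll lower gently in small steps while watching the force.

Emit:
step_arm(
  increments=[
    {"slide": [0,0,0.001],"roll": 0},
    {"slide": [0,0,0.0018],"roll": 0},
    {"slide": [0,0,0.0022],"roll": 0},
  ],
)

```text
t: 8.98
eef_pos: [540.3, -232.2, 80.3]
tcp_rot: [3.141, 0.0, 2.038]
ft_force: [3.4, 2.7, 2.9]
opening: 0.147
grip_force: 30.0
```

Emit:
step_arm(
  increments=[
    {"slide": [0,0,0.0004],"roll": 0},
    {"slide": [0,0,0.0006],"roll": 0},
  ],
)

```text
t: 9.22
eef_pos: [540.3, -232.2, 79.7]
tcp_rot: [3.141, 0.0, 2.038]
ft_force: [3.0, 2.7, 4.3]
opening: 0.143
grip_force: 30.0
```

Emit:
step_arm(
  increments=[
    {"slide": [0,0,0.0003],"roll": 0},
    {"slide": [0,0,0.0004],"roll": 0},
  ],
)

```text
t: 9.48
eef_pos: [540.3, -232.3, 79.2]
tcp_rot: [3.141, 0.0, 2.038]
ft_force: [2.4, 3.6, 3.3]
opening: 0.147
grip_force: 30.0
```

Emit:
step_arm(
  increments=[
    {"slide": [0,0,0.0003],"roll": 0},
    {"slide": [0,0,0.0004],"roll": 0},
  ],
)

```text
t: 9.72
eef_pos: [540.3, -232.3, 78.9]
tcp_rot: [3.141, 0.0, 2.038]
ft_force: [3.0, 3.7, 3.5]
opening: 0.148
grip_force: 30.0
```

The pull is at about 5.1 mm with only friction force, so the tooth is entering the notch. I'll keep lowering.

Emit:
step_arm(
  increments=[
    {"slide": [0,0,0.0004],"roll": 0},
    {"slide": [0,0,0.0008],"roll": 0},
    {"slide": [0,0,0.001],"roll": 0},
  ],
)

```text
t: 10.1
eef_pos: [540.3, -232.3, 77.8]
tcp_rot: [3.141, 0.0, 2.038]
ft_force: [3.7, 3.9, 3.4]
opening: 0.147
grip_force: 30.0
```

Emit:
step_arm(
  increments=[
    {"slide": [0,0,0.0005],"roll": 0},
    {"slide": [0,0,0.001],"roll": 0},
    {"slide": [0,0,0.0015],"roll": 0},
  ],
)

```text
t: 10.48
eef_pos: [540.3, -232.2, 76.3]
tcp_rot: [3.141, 0.0, 2.038]
ft_force: [2.9, 4.0, 3.4]
opening: 0.142
grip_force: 30.0
```

Emit:
step_arm(
  increments=[
    {"slide": [0,0,0.0005],"roll": 0},
    {"slide": [0,0,0.001],"roll": 0},
    {"slide": [0,0,0.0015],"roll": 0},
  ],
)

```text
t: 10.85
eef_pos: [540.3, -232.3, 74.8]
tcp_rot: [3.141, 0.0, 2.038]
ft_force: [3.1, 3.5, 2.8]
opening: 0.145
grip_force: 30.0
```

Emit:
step_arm(
  increments=[
    {"slide": [0,0,0.0005],"roll": 0},
    {"slide": [0,0,0.001],"roll": 0},
  ],
)

```text
t: 11.1
eef_pos: [540.3, -232.3, 73.9]
tcp_rot: [3.141, 0.0, 2.038]
ft_force: [3.6, 3.5, 4.8]
opening: 0.147
grip_force: 30.0
```

Emit:
step_arm(
  increments=[
    {"slide": [0,0,0.0003],"roll": 0},
    {"slide": [0,0,0.0005],"roll": 0},
  ],
)

```text
t: 11.35
eef_pos: [540.3, -232.3, 73.8]
tcp_rot: [3.141, 0.0, 2.038]
ft_force: [1.5, 5.2, 10.1]
opening: 0.144
grip_force: 30.0
```

Emit:
step_arm(
  increments=[
    {"slide": [0,0,-0.0003],"roll": 0},
    {"slide": [0,0,-0.0003],"roll": 0},
  ],
)

```text
t: 11.6
eef_pos: [540.3, -232.3, 73.8]
tcp_rot: [3.141, 0.0, 2.038]
ft_force: [2.9, 4.9, 4.5]
opening: 0.143
grip_force: 30.0
```

Emit:
step_arm(
  increments=[
    {"slide": [0,0,-0.0003],"roll": 0},
    {"slide": [0,0,-0.0003],"roll": 0},
    {"slide": [0,0,-0.0003],"roll": 0},
    {"slide": [0,0,-0.0003],"roll": 0},
    {"slide": [0,0,-0.0003],"roll": 0},
  ],
  fingers=0.5,
)

```text
t: 12.22
eef_pos: [540.1, -232.3, 73.8]
tcp_rot: [-3.142, -0.0, 2.038]
ft_force: [0.1, -0.4, -0.5]
opening: 0.498
grip_force: 0.0
```

Emit:
step_arm(
  increments=[
    {"slide": [0,0,-0.01],"roll": 0},
    {"slide": [0,0,-0.04],"roll": 0},
    {"slide": [0,0,-0.08],"roll": 0},
    {"slide": [0,0,-0.11],"roll": 0},
    {"slide": [0,0,-0.11],"roll": 0},
  ],
)

```text
t: 12.85
eef_pos: [540.9, -232.6, 186.7]
tcp_rot: [3.139, 0.004, 2.038]
ft_force: [-0.0, -0.3, -0.1]
opening: 0.5
grip_force: 0.0
```

```bash
python3 - <<'E'
from h import *
c=imaging.read_camera("wrist"); W,ok=cloud(c)
cx,cy=540.3,-232.3; dx,dy=W[:,0]-cx,W[:,1]-cy; r=np.hypot(dx,dy)
for n,m in [("rim",(abs(r-26)<2)&(abs(W[:,2]-68)<8)),("bar",(W[:,2]>90)&(W[:,2]<112)&(r<24)),("skirt",(r<19)&(W[:,2]<85)&(W[:,2]>60))]:
    q=W[ok&m]; print(n,len(q),np.median(q,0) if len(q) else "")
    if n=="bar": V=np.linalg.eigh(np.cov(q[:,:2].T))[1][:,1]; print(V,np.degrees(np.arctan2(V[1],V[0])))
t=imaging.read_camera("top")
for k in ["loupe","blade_case","yellow_graver"]:
    for m in mark_of("top",k)[:1]: print(k,m["uv"],m["confidence"])
s=state();print(s["eef_pos"],s["ft_force"],s["opening"])
save(c,"j.png",(110,90,400,300),2.7)
E
```

```text
rim 733 [ 537.18778077 -226.20599432   68.57020763]
bar 932 [ 539.41510566 -231.21089768   98.28098505]
[-0.46167663  0.8870483 ] 117.49535037953697
skirt 722 [ 542.4770906  -231.88958166   68.62784645]
yellow_graver [312.2, 229.7] 0.51
[ 539.7362633  -232.05909327  182.94026396] [ 0.14683593 -0.0347839   0.67256466] 0.5009997953413143
```

View pics/j.png

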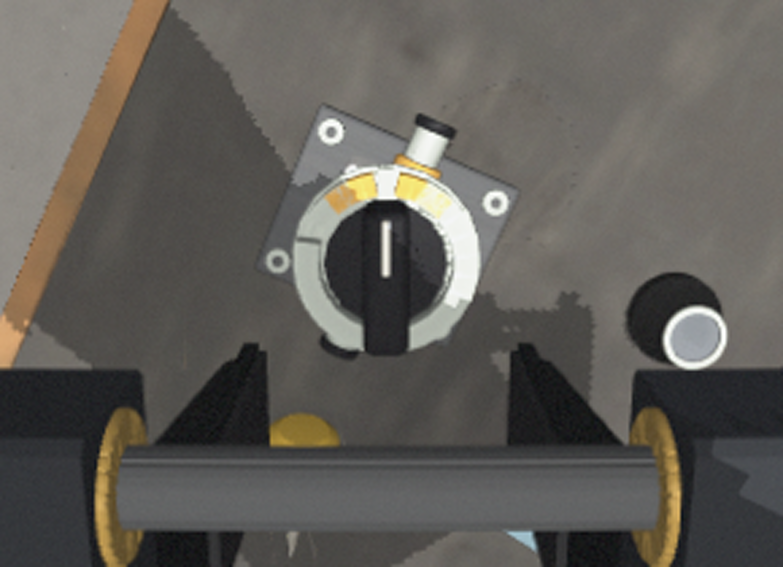

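The skirt top is level with the rim (68.6 against 68.6) and the bar top is at 98.3, so the knob is fully home. The white line at (386,250) points at the brass notch at (386,180). The loupe and graver look untouched and the gripper is clear, so I'm handing in.

```bash
python3 -c "
from cell import env; print(env.job_done())"
```

```text
the job is handed in; nothing more can be done
None
```

The knob was pulled out, turned about 66° clockwise and pushed fully home in the running notch, with the upward force at the wrist never above about 10 N; I saw no sign that the loose things moved, and the job is handed in.

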